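# Index the seasoning carousel and unclip the domed shaker

## Task

The shaker with the domed lid needs refilling. Turn the seasoning carousel by its handle a quarter turn, whichever way brings the domed shaker to the load gap in the steel hold-down ring (the side facing the robot), and let it click into place there; then pinch the shaker's two side catches together, lift it upright out of its pocket until its underside is above the tops of the other shakers, and finish while still holding it there, motionless, by the squeezed catches. The other shakers stay seated and the things standing around stay where they are.

Things in the scene. Friction and masses are not known exactly. Their poses are not given: they have to be found in the camera images.
- carousel: Fixed round steel base of the seasoning carousel, 176 mm across; origin on the table at the turret's axis, z up. A 6 mm steel hold-down ring at radius 77 mm, 93 mm above the table, lies over the shakers' outer ledges; it is open only over the load gap, 69 degrees either side of the base's own -x, which roughly faces the robot. Shakers lift out only there.
- load_gap (a point): Point of the base in the load gap: where the underside centre of a seated shaker lies when it stands in the gap, 55 mm from the turret's axis along the base's -x, 56 mm above the table.
- turret (a joint): Turret angle in the base, rad, 0 at the start, positive counter-clockwise from above. A spring roller on a cam clicks it home at every quarter turn (0, +-1.571): it pulls to the nearest of them with up to about 0.13 N m; half way between is the tipping point. Let go beyond 1.0 rad it runs on by itself to 1.571.
- handle_grip (a point): Centre of the turret's handle: black bar 54 mm long (along this point's x), 14 mm wide (y), 22 mm high, on a post on the turret's axis; centre 140 mm above the table, top 151 mm, underside 129 mm. It turns with the turret. The shakers round it (33 mm from the axis and farther) reach up to 126 mm above the table.
- dome_shaker: The wanted shaker cassette, alone with a round domed lid: white box 30 mm along its x (radial in the carousel), 34 mm along y, 70 mm high; origin at its underside centre, z up; a half turn about z is alike. Seated, its underside is 56 mm above the table, 55 mm from the turret's axis, left or right of the load gap at the start. Pocket walls 25 mm high, 1 mm play. 0.1 to 0.2 kg.
- dome_shaker_grip (a point): Midpoint between the pads of its two black spring catches, one on each y side, 45.5 mm above its underside. Pads are 17 mm wide (x), 23 mm high, 52 mm apart over their outer faces along y, 40 mm when squeezed home. At rest a tooth on each hooks under the pocket wall. Above the pocket walls the room beside the pads is free.
- dome_shaker_catch_a (a joint): Travel of the catch on the +y side of the domed shaker, m: 0 sprung out (locked), 0.006 pressed fully in. Free of the pocket from 0.005 up. Spring 2.4 N rising to 6 N.
- dome_shaker_catch_b (a joint): The same for the catch on the -y side.
- flat_shaker_1: Shaker cassette like the domed one but with a flat lid, 61.5 mm high; seated across the turret from the domed one. Origin at its underside centre. Stays seated.
- flat_shaker_2: Flat-lidded shaker that stands in the load gap at the start. Stays seated in the turret.
- flat_shaker_3: Flat-lidded shaker at the back of the turret at the start. Stays seated.
- pepper: Glass pepper shaker with a steel cap, 43 mm across, 75 mm high, left of the carousel; origin at its underside. Bystander.
- toothpicks: Toothpick jar, 46 mm across, 66 mm high, left of the carousel; origin at its underside. Bystander.
- spoon: White soup spoon, 141 mm long, lying right of the carousel. Bystander.
- table_fork: Steel fork, 177 mm long, lying right of the carousel. Bystander.
- spout: Spare valve spout, 33 mm across, 48 mm high, right of the carousel. Bystander.
Mind the look-alikes: they are no part of the job. Leave any purple look-alike of the flat_shaker_2 alone.

How it is judged:
By the outcome, as a careful person would: the job done as asked, in the order asked, and still so for the second after the job is handed in, while the arm keeps its last pose, push and grip.
It also fails if it takes over 51 s, if anything falls off the work surface, if the arm or the gripper's body presses on something with over 40 N, if the wrist force passes 120 N, or if a joint passes its speed limit or range.

## Robot

A 6-joint arm with a two-finger parallel gripper is mounted at the origin on a cart in front of the work surface, level with it; the furniture and walls round the work are solid. World frame = base frame: x ahead of the robot, y to its left, z up, the work surface at z = 0. Lengths are in mm, angles in rad, forces in N, time in s.
With the tool pointing down it reaches from about 350 to 775 mm from the base axis. Payload 7.3 kg.
Tool frame: the origin (TCP) lies at the very end of the fingers, on their centre line; the grasp point (between the pads) lies 19 mm behind it (bot.tcp_to_grasp is the distance from the TCP to the grasp point, in mm); z points along the fingers, y is the direction in which the jaws open and shut (so a half turn about z gives the same grasp; the last joint's range is limited). The gripper opens to 92 mm and grips with 3 to 60 N. Pads are 19 mm wide; open, the fingers measure 130 mm over their backs; the gripper's body (75 mm by 190 mm) begins 47 mm behind the grasp point.
Start: joints at [1.016, 0.342, 1.524, -0, 1.275, -0.146], TCP at [208.68, 481.765, 226.741] pointing down, gripper open.
Joint ranges: [-2.53, 2.53], [-0.77, 2.02], [0.04, 2.7], [-1, 4.14], [0.28, 2.66], [-3.11, 3.11]. Speed limits (rad/s): [2.57, 2.57, 3.14, 3.14, 3.14, 3.14].

## Interface

Orientations are given as [roll, pitch, yaw] about the fixed x, y, z axes, in that order (R = Rz(yaw) Ry(pitch) Rx(roll)).
In Python, from plant import bot gives the robot as it stands. The module is installed in compiled form; this text tells all that it offers.
- The arm moves only by the tool carry_out, never from a script. Its argument "motion" is a list of rows, each a list of 5 numbers: the closure, from 0 (fully open) to 1 (shut), then the shift along the tool's x, y, z in mm, then the turn about the tool's z in degrees. In form: [[claw, dx, dy, dz, spin], ...]. A call has 1 to 10 rows; each row is the pose to reach, as a shift and turn from the pose measured when the call began, along the tool's axes at that moment; what a row does not reach only later rows make up. A row lasts 1/8 s, in which the tool goes at most 62.5 mm and 10.7 degrees, less where a joint would pass 70% of its speed; a pose out of reach is approached as far as the arm can. A call with a gripper value outside its range is refused whole. The fingers move at their own pace and stop on an object; the grip force is fixed at half the most. Time passes only in rows, so rows that repeat a pose let the fingers close. It gives the time, the measured TCP pose, the force and the opening at its end, in the units of the state.
- bot.get_obs(): the state, without advancing time (a new reading comes with each control period).
- bot.capture(name): name is "side" or "top" or "wrist"; returns a dict with "color" (420x560x3 uint8, red, green, blue), "depth" (420x560 float32, mm along the optical axis (not along the pixel's ray), 0 where there is no reading), "K" (3x3 intrinsics, pixels), "camera_from_world" (4x4, takes a point from world to camera coordinates). Camera axes: x right, y down, z forward; pixel columns grow to the right and rows downward; lengths in mm; the calibration is good to about 2 mm. A picture is of the moment at which its call begins.
- bot.close_job(): hands the job in, once; it reports no verdict.
The state is a dict: "time": time; "joint_positions": joint angles; "dq": joint speeds; "tau": joint torques, N m; "tool_pos": TCP position; "tcp_rot": TCP orientation; "contact_force": force on the tool from outside, world axes, zero at the start; "moment": the same for the moment, N m; "grip_width": finger opening in mm.
Only numpy, scipy, OpenCV 4.12 (cv2) and the standard library are available. Lean on these libraries where they do the work, as an engineer would, in place of code of your own. Each camera call takes 0.05 s, during which the arm holds its last target.

## Working session

There is one attempt and no reset: what is moved stays moved. The work goes in short steps, Python scripts to look and compute and a tool call to move; the robot and the scene stay as the last step left them, time stands still between calls to the robot, and variables do not carry over. Pictures are saved under pics/ and viewed, and the job is handed in when it is done.

Besides the shell and the picture viewer there is one more tool, called after "Request:" by a JSON object that holds its "op" and its "data", one argument or row to a line. carry_out: Moves the arm, as the interface text tells. Its arguments: {"type":"object","properties":{"motion":{"type":"array","items":{"type":"array","items":{"type":"number"}}}},"required":["motion"]}

```bash
mkdir -p pics; cat > h.py <<'E'
import numpy as np,cv2
from plant import bot
def cap(n,f):
    c=bot.capture(n); cv2.imwrite('pics/'+f,c['color'][:,:,::-1]); np.savez('pics/'+f[:-4]+'.npz',**c); return c
def pt(c,u,v):
    d=c['depth'][int(v),int(u)]; p=np.linalg.inv(c['K'])@[u,v,1]*d
    return (np.linalg.inv(c['camera_from_world'])@[*p,1])[:3]
def plane(c,u,v,z):
    M=np.linalg.inv(c['camera_from_world']); o=M[:3,3]; r=M[:3,:3]@(np.linalg.inv(c['K'])@[u,v,1])
    return o+r*(z-o[2])/r[2]
def proj(c,p):
    q=c['camera_from_world']@[*p,1]; q=c['K']@q[:3]; return q[:2]/q[2]
E
python3 - <<'E'
from h import *
np.set_printoptions(precision=3,suppress=True)
for n in['side','top','wrist']: cap(n,n+'0.png')
print(bot.get_obs())
E
```

```text
{'time': 0.15, 'joint_positions': array([ 1.016,  0.343,  1.525, -0.   ,  1.275, -0.146]), 'dq': array([ 0.001, -0.002, -0.003, -0.001, -0.   ,  0.   ]), 'tau': array([  0.001, -43.147, -24.435,   0.072,   0.054,  -0.   ]), 'tool_pos': array([208.53 , 481.485, 226.203]), 'tcp_rot': array([-3.14 , -0.   ,  2.733]), 'contact_force': array([-1.183, -0.488, -0.277]), 'moment': array([-0.02 , -0.005, -0.061]), 'grip_width': 91.9114500838174}
```

View pics/top0.png

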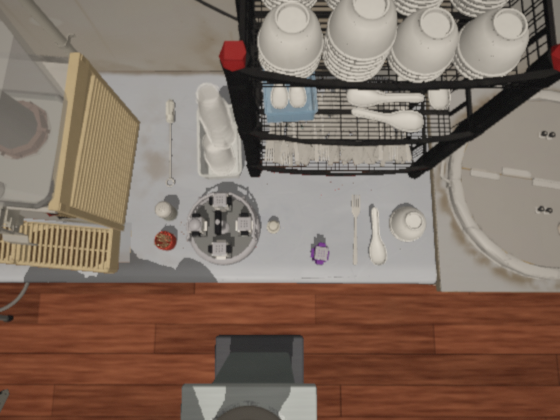

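View pics/side0.png

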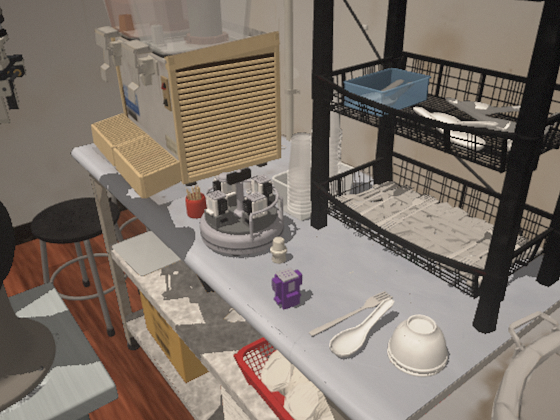

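View pics/wrist0.png

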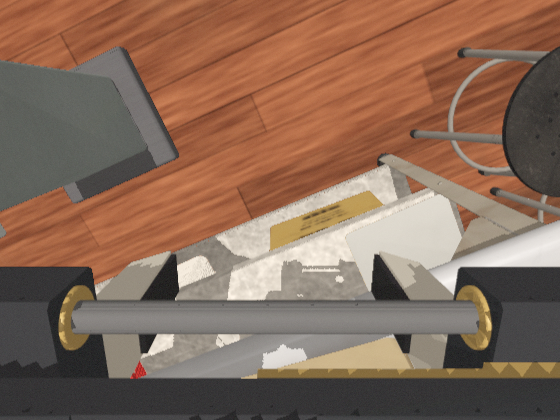

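```bash
python3 - <<'E'
from h import *
np.set_printoptions(precision=1,suppress=True)
c=dict(np.load('pics/top0.npz')); s=dict(np.load('pics/side0.npz'))
for c_ in(c,s):
    M=np.linalg.inv(c_['camera_from_world']);print(M[:3,3],c_['K'][0,0])
a=cv2.resize(c['color'][180:275,140:290],None,fx=5,fy=5,interpolation=cv2.INTER_CUBIC)
cv2.imwrite('pics/tc.png',a[:,:,::-1])
a=cv2.resize(s['color'][160:260,180:300],None,fx=6,fy=6,interpolation=cv2.INTER_CUBIC)
cv2.imwrite('pics/sc.png',a[:,:,::-1])
for uv in [(223,228),(195,226),(245,226),(221,202),(221,250),(259,230),(165,211),(165,240),(273,225)]: print(uv,pt(c,*uv))
E
```

```text
[ 400.8  -57.9 1028.7] 411.26149434570345
[  28.8 -731.8  583.5] 514.8576269989375
(223, 228) [514.3  59.3  85.2]
(195, 226) [514.2 117.  121.6]
(245, 226) [515.1   6.4 117.1]
(221, 202) [569.5  61.3 116.4]
(221, 250) [461.7  58.9 114.7]
(259, 230) [515.1 -22.2  40. ]
(165, 211) [555.3 197.8  74.3]
(165, 240) [493.7 213.8   1.8]
(273, 225) [527.  -56.   43.7]
```

View pics/tc.png

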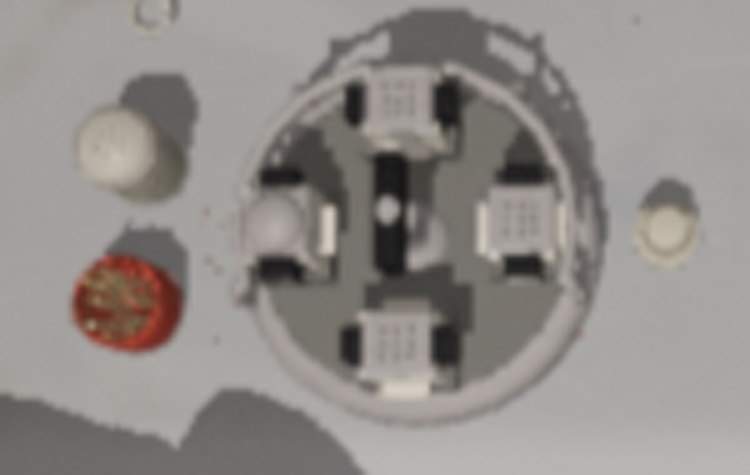

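View pics/sc.png

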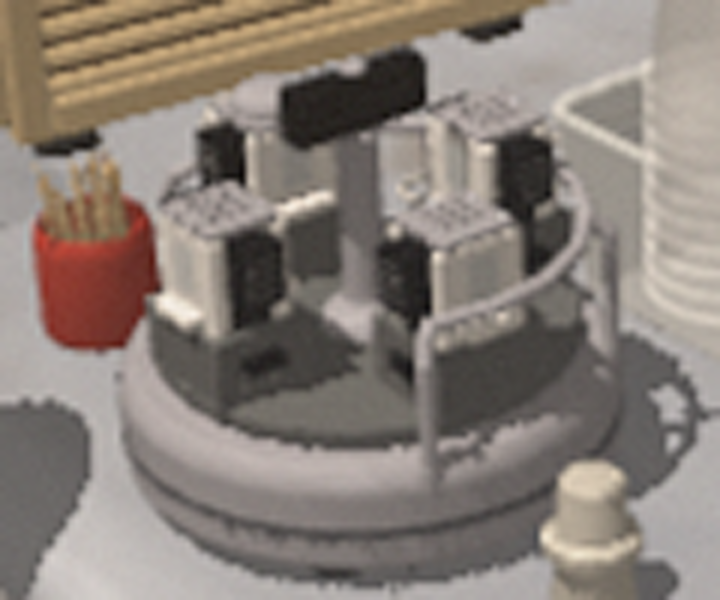

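```bash
cat > m.py <<'E'
from h import *
def cloud(c):
    h,w=c['depth'].shape; v,u=np.mgrid[:h,:w]; d=c['depth']
    P=np.stack([u*d,v*d,d],-1)@np.linalg.inv(c['K']).T
    M=np.linalg.inv(c['camera_from_world']); return P@M[:3,:3].T+M[:3,3],u,v
E
python3 - <<'E'
from m import *
np.set_printoptions(precision=1,suppress=True)
for f in('top0','side0'):
    c=dict(np.load(f'pics/{f}.npz')); P,u,v=cloud(c); ok=c['depth']>0
    x,y,z=P[...,0],P[...,1],P[...,2]
    near=ok&(np.hypot(x-515,y-60)<110)
    blk=near&(z>129)&(z<160)&(abs(x-515)<45)&(abs(y-60)<30)
    p=P[blk]; print(f,'handle n',len(p),p.min(0),p.max(0),np.median(p,0))
    if len(p)>5:
        r=cv2.minAreaRect(p[:,:2].astype(np.float32));print(r)
    for nm,(cx,cy) in dict(L=(515,115),R=(515,5),B=(570,60),F=(460,60)).items():
        q=P[near&(z>108)&(z<128)&(abs(x-cx)<32)&(abs(y-cy)<32)]
        w=q[q[:,2]>np.percentile(q[:,2],50)-2]; print(nm,len(q),w.mean(0),w[:,:2].min(0),w[:,:2].max(0), 'max z',q[:,2].max())
    # ring
    t=ok&(z>140)&(x>380)&(x<720)&(y>-80)&(y<220)&~blk
    for zz in(140,180,220,260,300):
        q=P[t&(z>zz)]; print('tall',zz,len(q), q.min(0) if len(q) else '', q.max(0) if len(q) else '')
E
```

```text
top0 handle n 176 [492.7  56.2 129.5] [546.7  70.1 152.4] [518.2  62.5 148.3]
((519.8029174804688, 62.837127685546875), (53.99641799926758, 13.201266288757324), 1.6235477924346924)
L 260 [518.2 117.6 119.6] [497.2 104.2] [542.3 132.3] max z 126.46963537703812
R 244 [520.    8.8 115.7] [495.2  -4.8] [545.   22.4] max z 119.99134492961889
B 247 [574.   64.2 115.7] [560.2  39.2] [588.5  89.1] max z 121.0430580291154
F 265 [464.2  62.6 115.5] [450.4  39.2] [479.6  88.1] max z 120.17290693491611
tall 140 6647 [641.8 -80.  140.1] [720.   99.5 576.3]
tall 180 6039 [641.8 -80.  180.1] [720.   90.4 576.3]
tall 220 5937 [641.8 -80.  220.5] [720.   11.  576.3]
tall 260 5841 [641.8 -80.  260.4] [720.   11.  576.3]
tall 300 5392 [641.8 -80.  300. ] [720.   11.  576.3]
side0 handle n 293 [493.9  54.1 129.1] [547.2  71.8 153.3] [517.8  59.  143.9]
((520.5350341796875, 61.3994140625), (17.394121170043945, 53.32462692260742), 86.0993881225586)
L 146 [512.  116.1 121.2] [500.2 102.4] [528.4 135.3] max z 127.31450049220598
R 244 [520.    6.6 117.1] [498.5  -7.3] [545.5  26.5] max z 120.83000787259323
B 201 [574.1  61.6 117.2] [560.5  38.6] [590.5  88. ] max z 119.67302207429003
F 226 [464.5  60.5 117.4] [450.4  40.4] [481.5  78.2] max z 119.72117115873903
tall 140 4450 [642.8 -79.9 140.1] [719.9  99.2 462.4]
tall 180 3664 [642.8 -79.9 180. ] [719.9  86.9 462.4]
tall 220 3271 [642.8 -79.9 220.1] [719.9   8.2 462.4]
tall 260 2912 [642.8 -79.9 260. ] [719.9   8.2 462.4]
tall 300 2265 [642.8 -79.8 300.1] [719.9   8.2 462.4]
```

```bash
python3 - <<'E'
from m import *
np.set_printoptions(precision=0,suppress=True)
for f in('top0','side0'):
    c=dict(np.load(f'pics/{f}.npz')); P,u,v=cloud(c); ok=c['depth']>0
    x,y,z=P[...,0],P[...,1],P[...,2]
    t=ok&(z>120)&(x>100)&(x<760)&(y>-100)&(y<650)
    for y0 in range(-100,650,50):
        q=P[t&(y>=y0)&(y<y0+50)]
        if len(q): print(f,y0,'xmin',q[:,0].min(),[ (zz,q[q[:,2]>zz][:,0].min() if (q[:,2]>zz).any() else None) for zz in(160,200,250,300,400)])
E
```

```text
top0 -100 xmin 640.634686394262 [(160, np.float64(640.634686394262)), (200, np.float64(640.634686394262)), (250, np.float64(640.634686394262)), (300, np.float64(640.634686394262)), (400, np.float64(641.0216229994583))]
top0 -50 xmin 644.6485210229846 [(160, np.float64(644.6485210229846)), (200, np.float64(644.6485210229846)), (250, np.float64(644.6485210229846)), (300, np.float64(644.6485210229846)), (400, np.float64(644.6485210229846))]
top0 0 xmin 655.00415479975 [(160, np.float64(655.00415479975)), (200, np.float64(655.00415479975)), (250, np.float64(655.00415479975)), (300, np.float64(655.00415479975)), (400, np.float64(655.00415479975))]
top0 50 xmin 470.1261350542985 [(160, np.float64(667.3114059444517)), (200, np.float64(736.3463605880585)), (250, np.float64(740.181534523819)), (300, None), (400, None)]
top0 100 xmin 507.52967071358194 [(160, np.float64(740.3361056599988)), (200, np.float64(754.9048497328833)), (250, None), (300, None), (400, None)]
top0 250 xmin 595.0655606752528 [(160, np.float64(595.0655606752528)), (200, np.float64(595.0655606752528)), (250, np.float64(596
[... 2930 characters left out ...]
27620371606))]
side0 500 xmin 217.48066132222118 [(160, np.float64(217.48066132222118)), (200, np.float64(217.48066132222118)), (250, np.float64(217.61606031242826)), (300, np.float64(233.63686301745452)), (400, np.float64(533.7856555957806))]
side0 550 xmin 248.48357995774055 [(160, np.float64(248.48357995774055)), (200, np.float64(248.48357995774055)), (250, np.float64(248.48357995774055)), (300, np.float64(248.48357995774055)), (400, np.float64(524.7119481385017))]
side0 600 xmin 483.61618832656467 [(160, np.float64(483.61618832656467)), (200, np.float64(483.61618832656467)), (250, np.float64(486.2444222349721)), (300, np.float64(494.73839150209267)), (400, np.float64(527.9509245380325))]
```

Request:
{"op": "carry_out", "data": {
  "motion": [
    [0,-33,-22,0,10],
    [0,-65,-44,0,20],
    [0,-98,-66,0,30],
    [0,-130,-88,0,40],
    [0,-163,-110,0,50],
    [0,-195,-132,0,60],
    [0,-228,-154,0,70],
    [0,-260,-176,0,80],
    [0,-293,-198,0,90],
    [0,-326,-220,0,100]
  ]
}}

```text
time: 1.4
tool_pos: [420.6, 148.9, 226.3]
tcp_rot: [-3.141, 0.001, 0.982]
contact_force: [1.1, 0.4, -0.3]
grip_width: 92.0
```

```bash
cat > go.py <<'E'
import sys
from h import *
np.set_printoptions(precision=3,suppress=True)
o=bot.get_obs();print({k:o[k] for k in('time','tool_pos','tcp_rot','contact_force','moment','grip_width','joint_positions')})
if len(sys.argv)>1:
    x,y,z,yaw=map(float,sys.argv[1:]); Y=o['tcp_rot'][2]
    d=np.array([x,y,z])-o['tool_pos']
    from scipy.spatial.transform import Rotation as R
    t=R.from_euler('xyz',o['tcp_rot']).as_matrix().T@d
    a=np.degrees(Y)-yaw; print('tool shift',t,'spin',(a+180)%360-180)
E
python3 go.py 520 62.3 170 1
```

```text
{'time': 1.4, 'tool_pos': array([420.632, 148.853, 226.303]), 'tcp_rot': array([-3.141,  0.001,  0.982]), 'contact_force': array([ 1.147,  0.441, -0.325]), 'moment': array([-0.061,  0.089, -0.004]), 'grip_width': 91.9503323874411, 'joint_positions': array([ 0.169,  0.198,  1.725, -0.001,  1.219,  0.758])}
tool shift [-16.68  130.718  56.303] spin 55.24487659890562
```

Request:
{"op": "carry_out", "data": {
  "motion": [
    [0.3,-3,22,0,10],
    [0.6,-6,44,5,20],
    [0.6,-9,66,15,30],
    [0.6,-12,88,30,40],
    [0.6,-15,110,45,50],
    [0.6,-16.7,130.7,56.3,55.2],
    [0.6,-16.7,130.7,56.3,55.2],
    [0.6,-16.7,130.7,56.3,55.2]
  ]
}}

```text
time: 2.4
tool_pos: [519.5, 62.7, 170.2]
tcp_rot: [3.141, 0.001, 0.02]
contact_force: [0.4, -0.1, 0.7]
grip_width: 36.8
```

```bash
python3 go.py 520 62.3 130 1; python3 -c "
from h import *
cap('wrist','w1.png');cap('top','t1.png')"
```

```text
{'time': 2.4, 'tool_pos': array([519.512,  62.668, 170.154]), 'tcp_rot': array([3.141, 0.001, 0.02 ]), 'contact_force': array([ 0.395, -0.098,  0.744]), 'moment': array([-0.076,  0.188, -0.01 ]), 'grip_width': 36.81658727001006, 'joint_positions': array([-0.026,  0.392,  1.614, -0.001,  1.136,  1.525])}
tool shift [ 0.535  0.351 40.153] spin 0.14113937747200112
```

View pics/w1.png

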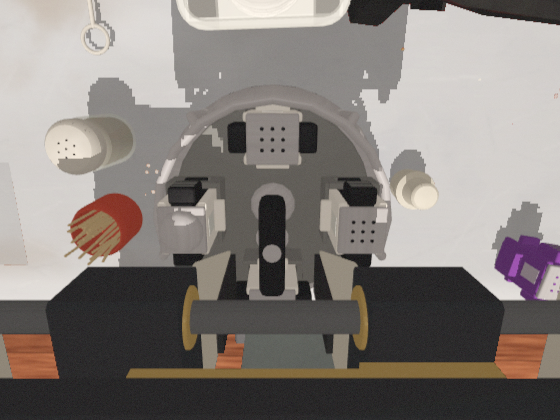

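The wrist view shows the black handle bar (272,245) centred between the fingers, and the domed shaker to its left (182,232). I'll go down and grip.

Request:
{"op": "carry_out", "data": {
  "motion": [
    [0.6,0.5,0.3,15,0],
    [0.6,0.5,0.3,30,0],
    [0.6,0.5,0.3,40,0],
    [0.6,0.5,0.3,40,0],
    [0.9,0.5,0.3,40,0],
    [0.95,0.5,0.3,40,0],
    [0.95,0.5,0.3,40,0]
  ]
}}

```text
time: 3.38
tool_pos: [520.4, 64.2, 131.0]
tcp_rot: [-3.139, -0.001, 0.019]
contact_force: [0.7, 6.9, 0.7]
grip_width: 13.9
```

```bash
python3 go.py 520 62.3 130 92; python3 -c "
from h import *
cap('side','s2.png')"
```

```text
{'time': 3.375, 'tool_pos': array([520.373,  64.19 , 130.955]), 'tcp_rot': array([-3.139, -0.001,  0.019]), 'contact_force': array([0.707, 6.901, 0.734]), 'moment': array([1.107, 0.153, 0.002]), 'grip_width': 13.87375853157744, 'joint_positions': array([-0.025,  0.438,  1.664,  0.003,  1.039,  1.525])}
tool shift [-0.41   1.885  0.951] spin -90.90419759487484
```

View pics/s2.png

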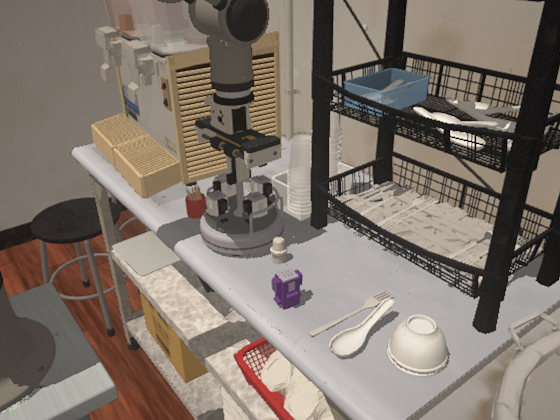

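Request:
{"op": "carry_out", "data": {
  "motion": [
    [0.95,0,0,0,-6],
    [0.95,0,0,0,-15],
    [0.95,0,0,0,-25],
    [0.95,0,0,0,-35],
    [0.95,0,0,0,-45],
    [0.95,0,0,0,-55],
    [0.95,0,0,0,-65],
    [0.95,0,0,0,-75],
    [0.95,0,0,0,-84],
    [0.95,0,0,0,-90]
  ]
}}

```text
time: 4.68
tool_pos: [521.2, 63.5, 131.0]
tcp_rot: [3.139, -0.001, 1.594]
contact_force: [3.4, -2.7, -4.4]
grip_width: 13.7
```

```bash
python3 go.py 520 64 130 91; python3 -c "
from h import *
cap('side','s3.png');cap('top','t3.png');cap('wrist','w3.png')"
```

```text
{'time': 4.675, 'tool_pos': array([521.195,  63.49 , 130.991]), 'tcp_rot': array([ 3.139, -0.001,  1.594]), 'contact_force': array([ 3.414, -2.72 , -4.433]), 'moment': array([-0.523, -0.398, -0.071]), 'grip_width': 13.678771720813142, 'joint_positions': array([-0.026,  0.438,  1.663,  0.001,  1.038, -0.05 ])}
tool shift [ 0.537 -1.185  0.988] spin 0.3416480089238121
```

View pics/w3.png

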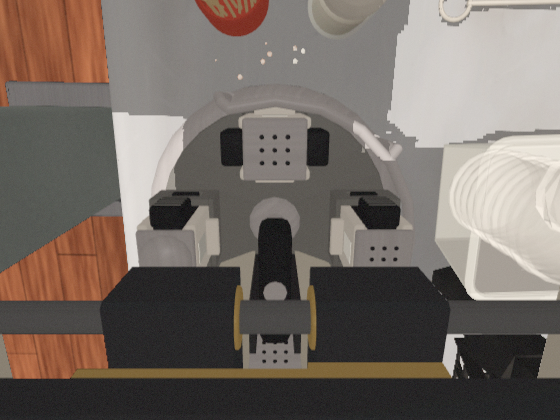

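The turret has turned and the domed shaker is now at image left (175,250), which is the robot side. I'll open the fingers, let it click home, and rise.

Request:
{"op": "carry_out", "data": {
  "motion": [
    [0.6,0,0,0,0],
    [0.6,0,0,0,0],
    [0.6,0,0,0,0],
    [0.6,0,0,-15,0],
    [0.6,0,0,-35,0],
    [0.4,0,0,-55,0],
    [0.0,0,0,-75,0],
    [0.0,0,0,-75,0]
  ]
}}

```text
time: 5.82
tool_pos: [522.0, 63.5, 208.3]
tcp_rot: [3.135, -0.001, 1.588]
contact_force: [0.7, -0.0, -0.0]
grip_width: 62.1
```

```bash
python3 go.py 400 64 205 180
```

```text
{'time': 5.825, 'tool_pos': array([522.001,  63.458, 208.252]), 'tcp_rot': array([ 3.135, -0.001,  1.588]), 'contact_force': array([ 0.685, -0.044, -0.007]), 'moment': array([-0.104,  0.096,  0.017]), 'grip_width': 62.11373659132772, 'joint_positions': array([-0.026,  0.355,  1.558,  0.001,  1.222, -0.044])}
tool shift [   2.675 -121.993    2.413] spin -88.99680629482518
```

Request:
{"op": "carry_out", "data": {
  "motion": [
    [0,0,-14,0,-10],
    [0,0,-28,0,-20],
    [0,0,-42,0,-30],
    [0,0,-56,0,-40],
    [0,0,-70,0,-50],
    [0,1,-84,0,-60],
    [0,2,-98,0,-70],
    [0,2.5,-112,0,-80],
    [0,2.5,-122,0,-89],
    [0,2.5,-122,0,-89]
  ]
}}

```text
time: 7.08
tool_pos: [399.3, 63.9, 207.2]
tcp_rot: [3.14, 0.006, 3.14]
contact_force: [0.3, 0.9, 0.3]
grip_width: 91.6
```

```bash
cat > look.py <<'E'
from m import *
import sys
np.set_printoptions(precision=1,suppress=True)
tag=sys.argv[1]
for f in('top','side'):
    c=cap(f,f[0]+tag+'.png'); P,u,v=cloud(c); ok=c['depth']>0
    x,y,z=P[...,0],P[...,1],P[...,2]
    near=ok&(np.hypot(x-520,y-63)<110)
    p=P[near&(z>131)&(z<160)&(abs(x-520)<30)&(abs(y-63)<35)]
    if len(p)>5: print(f,'handle',len(p),cv2.minAreaRect(p[:,:2].astype(np.float32)))
    for nm,(cx,cy) in dict(L=(520,118),R=(520,8),B=(575,63),F=(465,63)).items():
        q=P[near&(z>108)&(z<135)&(abs(x-cx)<25)&(abs(y-cy)<32)]
        if len(q)>20:
            w=q[q[:,2]>112]; print(f,nm,len(q),w.mean(0),w[:,:2].min(0),w[:,:2].max(0),'max z',q[:,2].max(),cv2.minAreaRect(w[:,:2].astype(np.float32)))
t=cv2.imread('pics/t'+tag+'.png')[180:275,140:290]; s=cv2.imread('pics/s'+tag+'.png')[140:260,170:310]
cv2.imwrite('pics/c'+tag+'.png',np.vstack([cv2.resize(t,(500,317),interpolation=cv2.INTER_CUBIC),cv2.resize(s,(500,283),interpolation=cv2.INTER_CUBIC)]))
E
python3 go.py 464 63 180 180;python3 look.py 4
```

```text
{'time': 7.075, 'tool_pos': array([399.309,  63.913, 207.157]), 'tcp_rot': array([3.14 , 0.006, 3.14 ]), 'contact_force': array([0.302, 0.896, 0.303]), 'moment': array([0.069, 0.025, 0.014]), 'grip_width': 91.58135387844774, 'joint_positions': array([-0.032,  0.136,  1.861,  0.002,  1.139, -1.603])}
tool shift [-64.522  -0.858  27.558] spin -0.07735286714972744
top handle 182 ((519.7904052734375, 62.99768829345703), (14.62451171875, 51.46101760864258), 0.5761200189590454)
top L 248 [518.8 118.5 115.3] [497.3 104.4] [542.5 132.6] max z 121.36970515525775 ((519.9982299804688, 118.42437744140625), (45.41195297241211, 27.64519691467285), 3.1205461025238037)
top R 238 [519.6   8.8 115.2] [495.4  -4.9] [542.9  22.5] max z 119.48965789876229 ((519.1732788085938, 8.797491073608398), (47.60383987426758, 27.215965270996094), 0.559444010257721)
top B 259 [574.5  64.7 115.2] [560.   41.6] [588.7  89.3] max z 118.75173323931858 ((574.2840576171875, 65.49002075195312), (47.771629333496094, 28.620315551757812), 89.55475616455078)
top F 99 [471.7  55.7 115.8] [457.5  38.8] [479.6  88.1] max z 123.27
[... 274 characters left out ...]
9.1] [534.6 136.8] max z 134.62706888695436 ((516.7828369140625, 111.90044403076172), (39.896141052246094, 44.40142822265625), 8.321797370910645)
side R 252 [518.6   7.3 116.8] [495.7  -7.8] [544.8  38.7] max z 134.96868771513488 ((519.3438720703125, 10.431549072265625), (43.81511688232422, 44.3558464050293), 39.34531021118164)
side B 209 [573.6  61.  116.1] [560.   37.3] [591.6  90.5] max z 120.10464442152727 ((575.551025390625, 64.0654525756836), (31.530363082885742, 53.28022384643555), 1.4488329887390137)
side F 243 [462.3  55.5 119.1] [449.6  36.8] [480.3  88.1] max z 127.43927376058133 ((462.3796691894531, 59.476051330566406), (30.269792556762695, 48.78766632080078), 30.868024826049805)
```

View pics/c4.png

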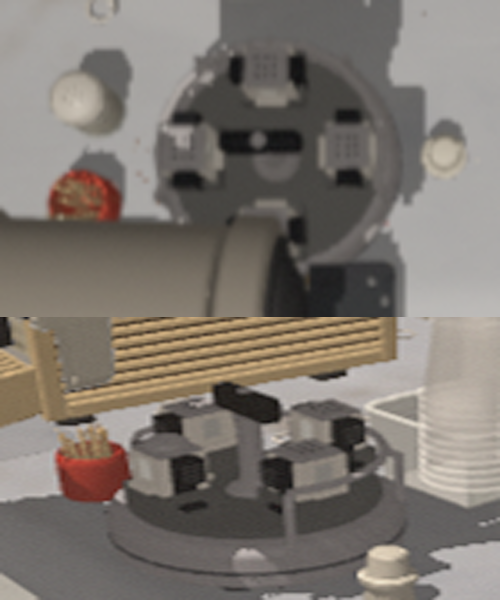

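The side view confirms the domed lid now stands in the gap. The flat-lidded shakers are at the back, left and right. I'll go over it.

Request:
{"op": "carry_out", "data": {
  "motion": [
    [0,-15,0,0,0],
    [0,-40,-0.5,5,0],
    [0,-60,-0.8,15,0],
    [0,-65,-0.8,25,0],
    [0,-65,-0.8,40,0],
    [0,-65,-0.8,55,0],
    [0,-65,-0.8,55,0]
  ]
}}

```text
time: 8.05
tool_pos: [464.8, 63.0, 151.6]
tcp_rot: [3.14, 0.004, 3.138]
contact_force: [0.8, 1.1, 0.2]
grip_width: 91.7
```

```bash
python3 go.py 464.5 63.2 86 180;python3 look.py 5 | grep -v handle; python3 -c "
from h import *
cap('wrist','w5.png')"
```

```text
{'time': 8.05, 'tool_pos': array([464.763,  62.954, 151.598]), 'tcp_rot': array([3.14 , 0.004, 3.138]), 'contact_force': array([0.833, 1.066, 0.189]), 'moment': array([ 0.021, -0.003,  0.005]), 'grip_width': 91.71854267084272, 'joint_positions': array([-0.03 ,  0.319,  1.788,  0.002,  1.031, -1.598])}
tool shift [ 0.526  0.158 65.596] spin -0.22744253648798463
top R 143 [525.7   9.6 115.7] [514.9  -4.6] [538.3  22.8] max z 119.92323254871894 ((526.762939453125, 8.912630081176758), (23.453018188476562, 27.308753967285156), 1.26303231716156)
top B 138 [580.5  66.1 115.3] [567.8  39.1] [588.6  87. ] max z 120.30514835366853 ((579.1558227539062, 62.783077239990234), (48.597965240478516, 20.063108444213867), 86.89854431152344)
side L 72 [506.  121.1 115.8] [495.4 103.9] [518.3 134.8] max z 119.9974734964461 ((504.5091552734375, 122.07719421386719), (32.499305725097656, 17.02799415588379), 57.98261260986328)
side R 250 [518.6   7.7 117.1] [495.4  -8.2] [544.7  39.8] max z 134.6950456093797 ((522.450927734375, 10.962797164916992), (48.31205749511719, 44.442161560058594), 54.52823257446289)
side B 195 [573.8  60.1 116.3] [559.4  38. ] [590.9  92.1] max z 120.5357927782951 ((575.9522705078125, 64.84781646728516), (53.339168548583984, 31.552902221679688), 85.69108581542969)
side F 243 [462.4  55.9 119.1] [449.2  35.8] [480.6  86.7] max z 127.56173330979584 ((462.0570068359375, 60.42207336425781), (30.187976837158203, 51.15939712524414), 20.15865135192871)
```

View pics/w5.png

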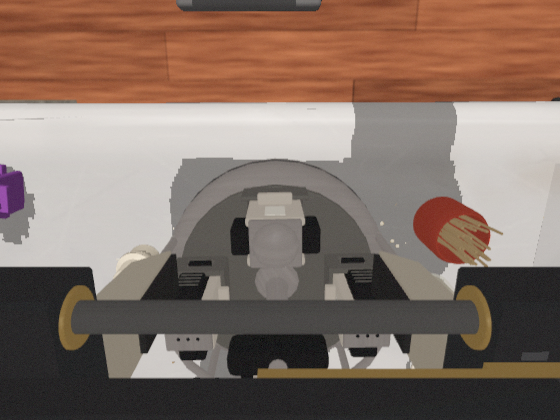

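View pics/c5.png

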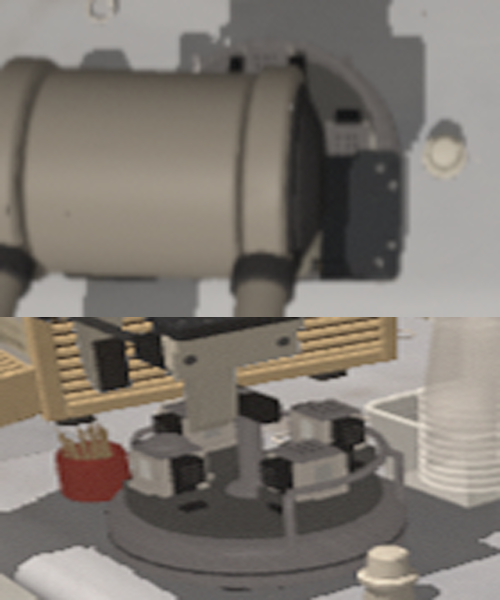

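Wrist view: the dome (275,240) and both black catches (240/312, 236) sit midway between the fingers. I'll descend.

Request:
{"op": "carry_out", "data": {
  "motion": [
    [0,0.4,0.2,12,0],
    [0,0.4,0.2,24,0],
    [0,0.4,0.2,36,0],
    [0,0.4,0.2,48,0],
    [0,0.4,0.2,58,0],
    [0,0.4,0.2,65,0],
    [0,0.4,0.2,65.5,0],
    [0,0.4,0.2,65.5,0]
  ]
}}

```text
time: 9.2
tool_pos: [466.2, 63.2, 87.9]
tcp_rot: [3.14, 0.008, 3.138]
contact_force: [1.0, 0.4, -0.3]
grip_width: 91.8
```

Request:
{"op": "carry_out", "data": {
  "motion": [
    [0.3,0,0,0,0],
    [0.5,0,0,0,0],
    [0.7,0,0,0,0],
    [0.7,0,0,0,0],
    [0.7,0,0,0,0],
    [0.7,0,0,0,0]
  ]
}}

```text
time: 9.95
tool_pos: [466.4, 63.3, 88.4]
tcp_rot: [3.14, 0.009, 3.138]
contact_force: [-2.3, -0.1, 10.7]
grip_width: 37.5
```

```bash
python3 go.py 464.5 63.2 190 180;python3 look.py 6 | grep F
```

```text
{'time': 9.95, 'tool_pos': array([466.448,  63.252,  88.404]), 'tcp_rot': array([3.14 , 0.009, 3.138]), 'contact_force': array([-2.305, -0.115, 10.676]), 'moment': array([ 0.054,  0.643, -0.02 ]), 'grip_width': 37.49204572205933, 'joint_positions': array([-0.029,  0.41 ,  1.863,  0.002,  0.86 , -1.598])}
tool shift [   1.053    0.068 -101.609] spin -0.20356717114725598
side F 204 [456.2  64.  120.9] [450.7  31.8] [467.5  95. ] max z 134.1241148357588 ((458.36517333984375, 63.01838302612305), (62.8028678894043, 16.31709098815918), 83.5328140258789)
```

View pics/c6.png

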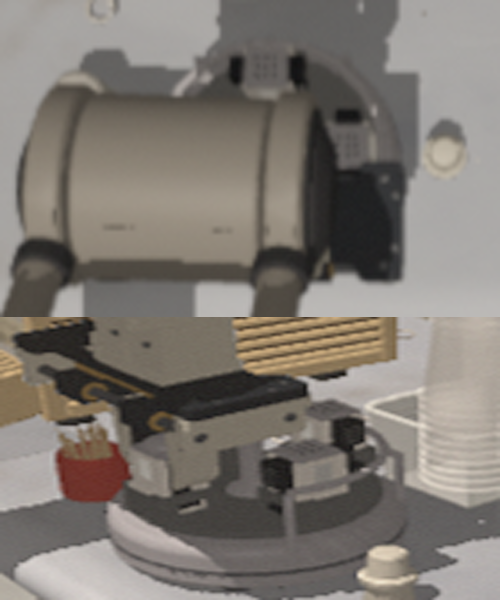

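Request:
{"op": "carry_out", "data": {
  "motion": [
    [0.7,0,0,0,0],
    [0.7,0,0,0,0]
  ]
}}

```text
time: 10.3
tool_pos: [466.3, 63.3, 88.5]
tcp_rot: [3.14, 0.009, 3.138]
contact_force: [-0.6, 0.8, 1.5]
grip_width: 37.4
```

```bash
python3 go.py; python3 -c "
from h import *
c=cap('side','s7.png');cap('wrist','w7.png')
cv2.imwrite('pics/s7c.png',cv2.resize(c['color'][170:245,180:280,::-1],None,fx=7,fy=7,interpolation=cv2.INTER_CUBIC))"
```

```text
{'time': 10.3, 'tool_pos': array([466.332,  63.269,  88.524]), 'tcp_rot': array([3.14 , 0.009, 3.138]), 'contact_force': array([-0.595,  0.808,  1.456]), 'moment': array([ 0.075,  0.177, -0.026]), 'grip_width': 37.354173714748555, 'joint_positions': array([-0.029,  0.41 ,  1.863,  0.002,  0.86 , -1.598])}
```

View pics/s7c.png

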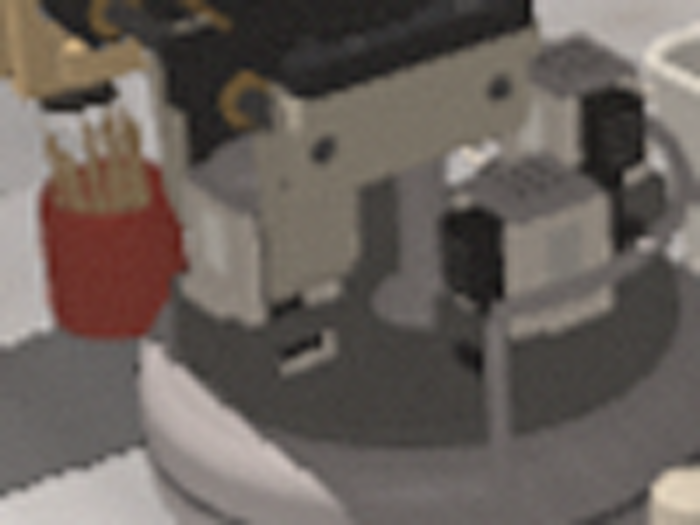

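View pics/w7.png

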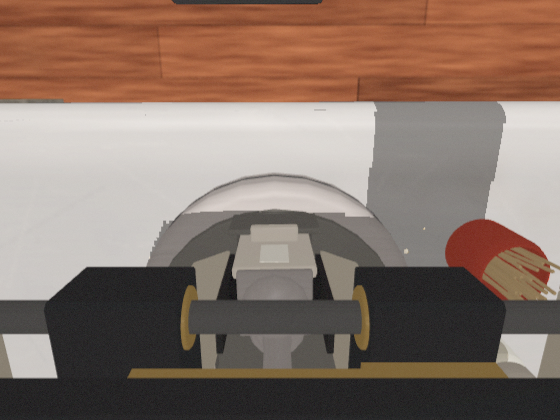

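The pocket's tooth window is clear and the grip is steady. I'll lift slowly and check the force.

Request:
{"op": "carry_out", "data": {
  "motion": [
    [0.7,0,0,-3,0],
    [0.7,0,0,-7,0],
    [0.7,0,0,-12,0],
    [0.7,0,0,-12,0]
  ]
}}

```text
time: 10.9
tool_pos: [466.6, 63.2, 101.0]
tcp_rot: [3.14, 0.01, 3.138]
contact_force: [-0.6, 0.1, -0.9]
grip_width: 37.5
```

```bash
python3 go.py; python3 -c "
from h import *
c=cap('side','s8.png')
cv2.imwrite('pics/s8c.png',cv2.resize(c['color'][170:245,180:280,::-1],None,fx=7,fy=7,interpolation=cv2.INTER_CUBIC))"
```

```text
{'time': 10.9, 'tool_pos': array([466.562,  63.225, 100.976]), 'tcp_rot': array([3.14 , 0.01 , 3.138]), 'contact_force': array([-0.557,  0.13 , -0.877]), 'moment': array([0.048, 0.022, 0.007]), 'grip_width': 37.51644967928077, 'joint_positions': array([-0.029,  0.39 ,  1.85 ,  0.002,  0.892, -1.598])}
```

View pics/s8c.png

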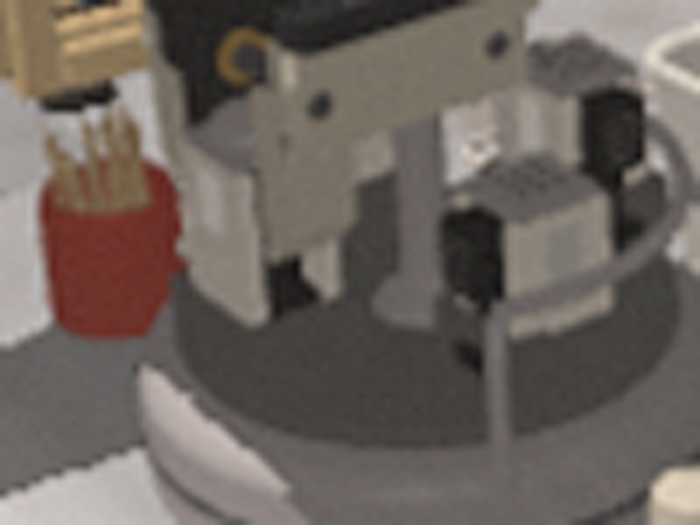

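The shaker is rising with the fingers and there is almost no load. I'll continue.

Request:
{"op": "carry_out", "data": {
  "motion": [
    [0.7,0,0,-6,0],
    [0.7,0,0,-14,0],
    [0.7,0,0,-24,0],
    [0.7,0,0,-35,0],
    [0.7,0,0,-46,0],
    [0.7,0,0,-57,0],
    [0.7,0,0,-66,0],
    [0.7,0,0,-72,0],
    [0.7,0,0,-75,0],
    [0.7,0,0,-75,0]
  ]
}}

```text
time: 12.2
tool_pos: [465.7, 63.2, 175.7]
tcp_rot: [3.14, 0.009, 3.138]
contact_force: [1.0, -0.7, -0.7]
grip_width: 37.2
```

Request:
{"op": "carry_out", "data": {
  "motion": [
    [0.7,0,0,0,0],
    [0.7,0,0,0,0],
    [0.7,0,0,0,0],
    [0.7,0,0,0,0]
  ]
}}

```text
time: 12.7
tool_pos: [465.6, 63.2, 175.7]
tcp_rot: [3.14, 0.009, 3.138]
contact_force: [-1.2, 0.4, -1.2]
grip_width: 37.4
```

```bash
python3 go.py; python3 look.py 9|grep -v F; python3 -c "
from h import *
c=cap('side','s10.png')
for p in [(466,46,175.5-19),(466,63,135)]: print(proj(c,p))
cv2.imwrite('pics/s9c.png',cv2.resize(c['color'][130:260,170:310,::-1],None,fx=5,fy=4.6,interpolation=cv2.INTER_CUBIC))
for uv in [(206,195),(210,200),(205,205),(203,190)]: print(uv,pt(c,*uv))"
```

```text
{'time': 12.7, 'tool_pos': array([465.633,  63.167, 175.661]), 'tcp_rot': array([3.14 , 0.009, 3.138]), 'contact_force': array([-1.186,  0.442, -1.227]), 'moment': array([0.044, 0.009, 0.021]), 'grip_width': 37.37491554766669, 'joint_positions': array([-0.029,  0.289,  1.756,  0.002,  1.088, -1.598])}
top R 135 [526.3  10.5 115.6] [512.7  -4.6] [542.9  22.5] max z 119.45596488007754 ((527.862060546875, 8.943180084228516), (30.044864654541016, 27.085649490356445), 0.4160160422325134)
top B 78 [584.5  66.7 115.3] [575.8  39.4] [588.6  87. ] max z 118.9945183354597 ((584.3341064453125, 63.601287841796875), (12.241995811462402, 47.112239837646484), 8.465624809265137)
side handle 228 ((520.0179443359375, 62.35633850097656), (15.102126121520996, 55.975624084472656), 3.3836963176727295)
side L 77 [524.  111.  116.9] [502.3  87.9] [533.3 131.8] max z 134.72149839351727 ((523.8619384765625, 110.25164794921875), (43.30213928222656, 20.41840934753418), 44.98664093017578)
side R 246 [519.1   6.6 116.5] [496.8  -7.8] [544.7  39.5] max z 134.5752665479592 ((521.814453125, 8.85432243347168), (46.19088363647461, 42.74066925048828), 42.825801849365234)
side B 199 [573.2  60.4 116.3] [559.   37.7] [591.   91.1] max z 120.0033046076826 ((574.8272705078125, 63.911048889160156), (53.34700393676758, 30.707687377929688), 85.86380767822266)
[218.79202897 179.13536461]
[215.06319354 186.13133822]
(206, 195) [486.25672848 142.93767258  76.30621866]
(210, 200) [548.11067102 243.33172889   1.44103436]
(205, 205) [507.12791159 192.50308254  23.61363954]
(203, 190) [562.23310307 301.49726968   0.75538731]
```

View pics/s9c.png

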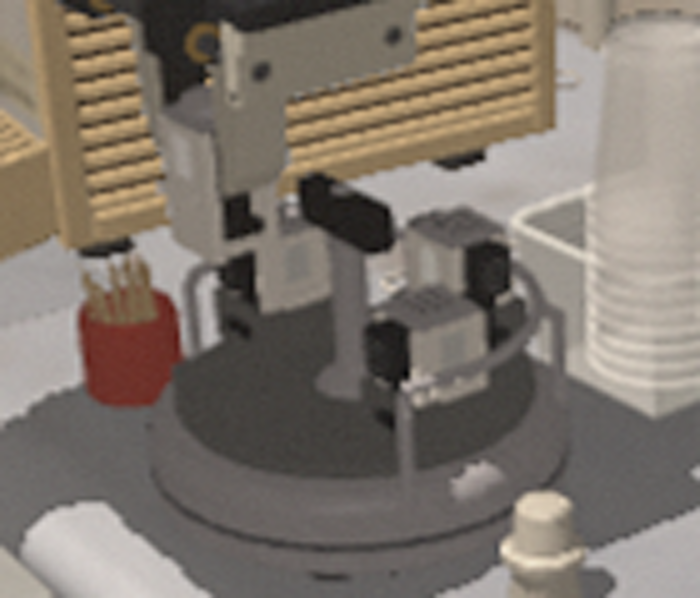

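```bash
python3 - <<'E'
from m import *
np.set_printoptions(precision=1,suppress=True)
c=dict(np.load('pics/s10.npz')); P,u,v=cloud(c); x,y,z=P[...,0],P[...,1],P[...,2]
m=(c['depth']>0)&(abs(x-466)<18)&(abs(y-63)<20)&(z>90); q=P[m]
print(len(q),q.min(0),q.max(0),np.sort(q[:,2])[:8])
E
```

```text
574 [448.2  43.1 143.3] [481.2  83.  454.2] [143.3 143.4 143.6 144.  144.  144.1 144.2 144.5]
```

The underside is at z ≈ 143, well above the other shakers' lids, which the depth image reads at up to 121. The grip is steady, so I'm handing in.

```bash
python3 -c "
from plant import bot
o=bot.get_obs();print(o['dq'],o['grip_width']);print(bot.close_job())"
```

```text
[-1.58914357e-03 -1.02052211e-03  1.16367898e-03 -5.73163469e-05
 -4.09424883e-04 -1.83029950e-04] 37.53234725968067
the job is handed in; nothing more can be done
None
```

I turned the carousel a quarter turn counter-clockwise by its handle and released it. The domed shaker came to the load gap. I then squeezed its catches, lifted it straight up by 87 mm and handed the job in at about 13 s with the shaker still held.

**Last checks:**
- **Height:** the shaker's underside is at about z = 143 mm. The other shakers' tops measured at most 121 mm in the camera depth.
- **Stillness:** the arm was at rest and the tool was about 0.5° off vertical.
- **Other shakers and bystanders:** the last side view shows the back and right-hand shakers seated. The left-hand one was mostly hidden by the gripper and shaker then, but looked seated right after the turn. The toothpick jar and spout, the only bystanders in that last close-up, looked unmoved. I did not measure the bystanders' positions again.

**One mismatch:** the finger opening read 37.4 mm on the squeezed catches, where I expected 40 mm. The catches clearly released, since the shaker came out with almost no load, and the reading held steady to the end.

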